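Put the ramekin away in its caddy and push the gate shut

TASK

Push the small round ramekin that stands in front of the steel caddy across the table into the caddy, without taking it between the fingers or lifting it, upright and far enough in for the gate to close. Only then push the caddy's swing gate fully shut with the fingertips, and leave the other things where they stand.

Things in the scene. Friction and masses are not known exactly. Their poses are not given: they have to be found in the camera images.
- dish: The ramekin: plain light round open tub, 77 mm across the rim, 64 mm across the foot, 40 mm high, about 0.15 kg, loose on the table a hand's breadth in front of the caddy's mouth. Origin: centre of its underside; z up. To be pushed only, never lifted or tipped.
- caddy: Small steel caddy fixed to the table: back and two side walls, 60 mm high, 4 mm thick; outside 106 mm deep (x) by 133 mm wide (y), inside 125 mm wide. Origin: centre of its footprint at table height; x points into the caddy (back wall's inner face at x = 49 mm), y to the left looking in. A hood 60 to 65 mm up covers the rear half only (x > 0); the front half is open above.
- caddy_mouth (a point): Middle of the caddy's open front at table height, at x = -53 mm, y = 0 in the caddy's frame, same axes. No step in the floor. The ramekin is clear of the gate once its centre is 40 mm or more past this point into the caddy.
- gate (a joint): Angle of the caddy's swing gate about its vertical hinge, rad: 0 = shut flat across the front; grows as its free end swings outward; at 1.57 it stands straight out from the right front corner (seen looking in); limit 1.9. A flat steel panel, 133 mm from hinge to free end, 6 mm thick, 5 to 60 mm above the table. Friction (0.05 N m) keeps it where it is left; no spring, no catch.
- gate_hinge (a point): Point on the gate's hinge line, 30 mm above the table, at x = -53, y = -65.5 mm in the caddy's frame. Its axes turn with the gate and equal the caddy's when shut: y points from the hinge to the free end, x from the outer to the inner face. Inner face at x = 0, outer face (the one to push) at x = -6 mm.
- gate_edge (a point): Point on the outer face of the gate at its free end, 133 mm from the hinge and 30 mm above the table. Axes as gate_hinge.
- salt_tub: Bystander: larger round tub, 95 mm across, 62 mm high, loose. Origin: centre of its underside. Leave alone.
- squeeze_1: Bystander: upright squeeze bottle, 56 mm across, 184 mm high, loose. Origin: centre of its underside. Leave alone.
- garlic: Bystander: a bulb of garlic, 54 mm across, loose near the table's front edge. Origin: under its centre. Leave alone.
- ramekin_a: Bystander: another ramekin, a little larger (81 mm across, 42 mm high), loose, standing behind the hob to the left of the caddy. Origin: centre of its underside. Leave alone.
There are look-alikes about, which are no part of the job. What is shaped like the dish but red is not meant.

How it is judged:
On the way, in this order (a step that is already met when the one before it is completed fails the run):
1. the ramekin stands inside the caddy, clear of the gate's path, while the gate still stands open (x of dish in the frame of caddy between -0.018 and 0.016 m and y of dish in the frame of caddy between -0.032 and 0.032 m and height (world z) of dish below 0.008 m and angle between dish's own z axis and vertical below 0.1 rad and value of joint gate above 0.9 rad), for 0.2 s.
2. the gate is pushed shut (value of joint gate below 0.06 rad), for 0.2 s.
At the end, for the whole second after the job is handed in: The gate is shut (within 0.06 rad, about 8 mm at its free end) and the ramekin stands upright and at rest on the table inside the caddy (x of dish in the frame of caddy between -0.018 and 0.016 m and y of dish in the frame of caddy between -0.032 and 0.032 m and height (world z) of dish below 0.008 m and angle between dish's own z axis and vertical below 0.1 rad and value of joint gate below 0.06 rad and linear speed of dish below 0.02 m/s); the robot touches nothing.
It fails at once if the ramekin is lifted off the table (12 mm) (height (world z) of dish above 0.012 m).
It fails at once if the ramekin is gripped: taken between the fingers (horizontal distance between the grasp point and dish below 0.02 m and contact force between the fingers and dish above 1 N).
It fails at once if the ramekin is tipped (angle between dish's own z axis and vertical above 0.4 rad).
It fails at once if a bystander is disturbed (moved 30 mm) (distance of any of ramekin_a, salt_tub, squeeze_1, garlic from where it was at the start of the episode above 0.03 m).
It also fails if it takes over 48 s, if anything falls off the work surface, if the arm or the gripper's body presses on something with over 40 N, if the wrist force passes 120 N, or if a joint passes its speed limit or range.

ROBOT

A 7-joint arm with a two-finger parallel gripper is mounted at the origin on a cart in front of the work surface, level with it; the furniture and walls round the work are solid. World frame = base frame: x ahead of the robot, y to its left, z up, the work surface at z = 0. Lengths are in m, angles in rad, forces in N, time in s.
With the tool pointing down it reaches from about 0.35 to 0.9 m from the base axis. Payload 8.1 kg.
Tool frame: the origin (TCP) lies at the very end of the fingers, on their centre line; the grasp point (between the pads) lies 19 mm behind it; z points along the fingers, y is the line along which they close (so a half turn about z gives the same grasp; the last joint's range is limited). The gripper opens to 92 mm and grips with 3 to 60 N. Pads are 19 mm wide; open, the fingers measure 130 mm over their backs; the gripper's body (75 mm by 190 mm) begins 47 mm behind the grasp point.
Start: joints at [-1.344, 0.434, 0.025, 1.573, -0.012, 1.134, -0.075], TCP at [0.202, 0.591, 0.227] pointing down, gripper open.
Joint ranges: [-2.62, 2.62], [-0.44, 2.09], [-1.27, 1.32], [0.08, 2.57], [-1.32, 4.46], [0.12, 2], [-2.74, 2.74]. Speed limits (rad/s): [2.22, 2.22, 3.01, 3.01, 3.14, 3.14, 3.14].

INTERFACE

Orientations are given as a rotation vector (axis times angle).
In Python, from cell import arm gives the robot as it stands.
- The arm moves only by the shell command python3 -m pendant 'ROWS' [FORCE]. ROWS is a JSON object of lists of equal length, an entry for each row: "slide": the shift along the tool's x, y, z in units of 0.3 m (1.0 is 0.3 m), a list of three; "dr": the turn, a rotation vector about the tool's x, y, z in units of 0.12 rad (1.0 is 0.12 rad), a list of three; "claw": the opening, from 0 (shut) to 1 (fully open). In form: {"slide": [[tx, ty, tz], ...], "dr": [[ax, ay, az], ...], "claw": [claw, ...]}. A call has 1 to 10 rows; each row shifts and turns the commanded pose from where the row before left it, along the tool's axes as they then stand; what a row does not reach is not made up. A row lasts 1/10 s, in which the tool goes at most 50 mm and 8.59 degrees, less where a joint would pass 70% of its speed; a pose out of reach is approached as far as the arm can. A call with a number of a shift or a turn outside -1 to 1 is refused whole. A call with a gripper value outside its range is refused whole. The fingers move at their own pace and stop on an object; FORCE is the grip in N (left out, the last holds). Time passes only in rows, so rows that do not move let the fingers close. It gives the time, the measured TCP pose, the force, the opening and the grip force at its end, in the units of the state.
- arm.observe(): the state, without advancing time (a new reading comes with each control period).
- arm.get_image(name): name is "scene" or "top" or "wrist"; returns the picture (420x560x3 uint8, red, green, blue); there is no depth.
- arm.calibration(name): a dict with "K" (3x3 intrinsics, pixels), "xyz" and "orientation" of the camera in the world. Camera axes: x right, y up, looking along -z (the intrinsics and any distortion apply to the point x, -y, -z); pixel columns grow to the right and rows downward; lengths in m; the calibration is good to about 2 mm. A picture is of the moment at which its call begins: read the wrist's pose just before it. calibration takes no time and is no camera call; for the wrist camera it gives the pose at the moment of the call.
- arm.sign_off(): hands the job in; it is judged then, once.
The state is a dict: "clock": time; "joints": joint angles; "dq": joint speeds; "joint_efforts": joint torques, N m; "position": TCP position; "ee_rot": TCP orientation; "force": force on the tool from outside, world axes, zero at the start; "ft_torque": the same for the moment, N m; "width": opening from 0.0 (shut) to 1.0 (fully open); "gripper_force": force on a finger pad.
Only numpy, scipy, OpenCV 4.12 (cv2) and the standard library are available. Lean on these libraries where they do the work, as an engineer would, in place of code of your own. Each camera call takes 0.05 s, during which the arm holds its last target. There are 200 camera calls.

## Working session

There is one attempt and no reset: what is moved stays moved. The work goes in short steps, Python scripts to look and compute and a shell command to move; the robot and the scene stay as the last step left them, time stands still between calls to the robot, and variables do not carry over. Pictures are saved under pics/ and viewed, at most 10 in all, crops included, and the job is handed in when it is done.

```bash
mkdir -p pics; ls
python3 - <<'E'
from cell import arm
import cv2,numpy as np
for n in("scene","top"):
    im=arm.get_image(n); cv2.imwrite(f"pics/{n}0.png",im[:,:,::-1]); c=arm.calibration(n); print(n,c)
s=arm.observe(); print(s)
E
```

```text
pics
scene {'K': array([[388.28635742,   0.        , 280.32210797],
       [  0.        , 388.28635742, 210.20477909],
       [  0.        ,   0.        ,   1.        ]]), 'xyz': array([0.20049189, 0.30915137, 0.63985306]), 'orientation': array([ 0.24880115, -1.028911  , -2.52462349])}
top {'K': array([[445.65035465,   0.        , 277.75904796],
       [  0.        , 445.65035465, 211.33236213],
       [  0.        ,   0.        ,   1.        ]]), 'xyz': array([ 0.36364511, -0.21107661,  1.07661693]), 'orientation': array([ 0.08103934, -0.09126762, -1.56936399])}
{'clock': 0.1, 'joints': array([-1.3435634 ,  0.43513899,  0.02497919,  1.57396194, -0.01161219,
        1.1340116 , -0.07510334]), 'dq': array([ 0.00109778, -0.00159201,  0.00203207, -0.00284724,  0.00091825,
        0.00047945, -0.00070304]), 'joint_efforts': array([ 4.35587775e-03, -6.69124317e+01,  9.88325290e-01, -3.15144682e+01,
       -6.05466357e-02,  3.75280646e-02, -1.73177121e-06]), 'position': array([0.20233346, 0.59087782, 0.22604949]), 'ee_rot': array([-5.15864767e-01, -3.09883737e+00,  2.15241668e-03]), 'force': array([-0.08114734,  0.14645871,  0.62521997]), 'ft_torque': array([ 0.02624188, -0.03808893,  0.00697397]), 'gripper_force': 0.0, 'width': 1.0012977142890438}
```

View pics/scene0.png

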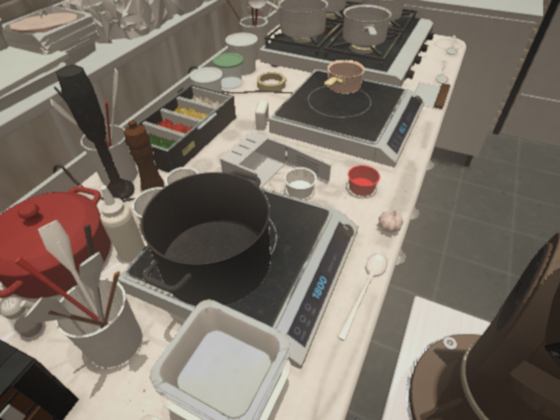

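View pics/top0.png

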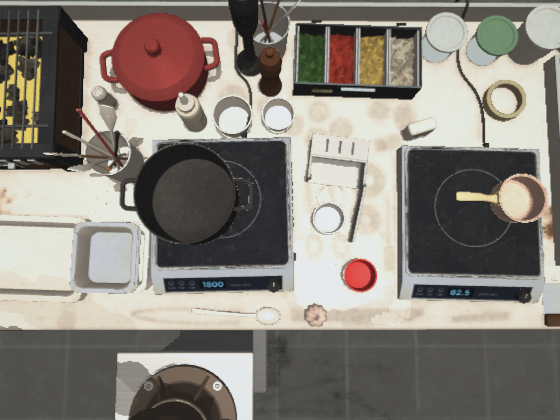

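The top view shows the caddy at (337,160) with its hood slots at the rear. The gate runs from its hinge at about (365,186) to (352,240), and the garlic is at (316,315).

Candidates for the dish:
- A light tub at (328,218), directly in front of the caddy's mouth. It fits on both colour and place.
- A red tub at (359,275), ruled out by its colour.
- Light tubs at (233,115) and (277,113), behind the hob. These are the bystanders.

I'll confirm this in an enlarged crop.

```bash
cat > h.py <<'E'
import numpy as np,cv2
from scipy.spatial.transform import Rotation as R
from cell import arm
def ray(n,px,z,c=None):
    c=c or arm.calibration(n); K=c["K"]
    px=np.atleast_2d(np.array(px,float))
    d=np.c_[(px[:,0]-K[0,2])/K[0,0],-(px[:,1]-K[1,2])/K[1,1],-np.ones(len(px))]
    d=R.from_rotvec(c["orientation"]).apply(d); o=c["xyz"]
    return o+d*((z-o[2])/d[:,2])[:,None]
E
python3 - <<'E'
import cv2
a=cv2.imread("pics/top0.png")[120:300,290:400]
b=cv2.imread("pics/scene0.png")[120:220,210:400]
a=cv2.resize(a,None,fx=3.3,fy=3.3,interpolation=cv2.INTER_CUBIC)
b=cv2.resize(b,(430,226),interpolation=cv2.INTER_CUBIC)
import numpy as np
o=np.zeros((594,800,3),np.uint8);o[:,:363]=a[:594];o[:226,365:795]=b
cv2.imwrite("pics/crop.png",o)
E
```

```text
(no output)
```

View pics/crop.png

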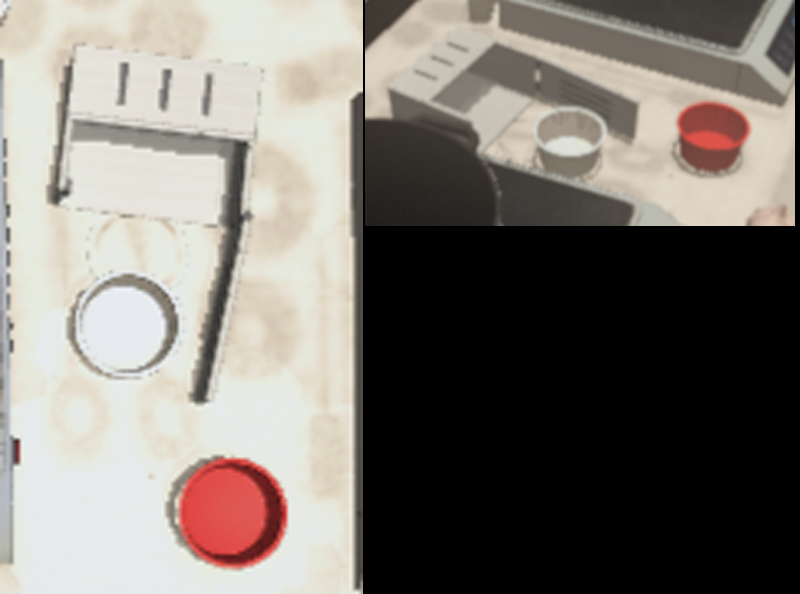

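The crop confirms the dish: a light tub at top pixel (328.5,218.5), in front of the mouth, with the red one separate at (360,274). Next I'll compute poses from the hood corners, gate and rim.

Run:
```python
from h import *
f=lambda p:[(290+(x+.5)/3.3-.5,120+(y+.5)/3.3-.5) for x,y in p]
hood=ray("top",f([(76,45),(263,68),(257,140),(70,120)]),.065)[:,:2]
# caddy-frame coordinates of those corners
loc=np.array([(.053,.0665),(.053,-.0665),(0,-.0665),(0,.0665)])
A=loc-loc.mean(0);B=hood-hood.mean(0)
th=np.arctan2((A[:,0]*B[:,1]-A[:,1]*B[:,0]).sum(),(A*B).sum())
Rm=np.array([[np.cos(th),-np.sin(th)],[np.sin(th),np.cos(th)]])
t=hood.mean(0)-Rm@loc.mean(0)
print("hood",hood.round(4),"resid",(hood-(loc@Rm.T+t)).round(4).tolist())
print("caddy",t.round(4),"yaw",th)
print("left wall front, floor front in caddy",((ray("top",f([(53,190)]),.06)[:,:2]-t)@Rm).round(4),((ray("top",f([(62,207),(220,225)]),0)[:,:2]-t)@Rm).round(4))
g=ray("top",f([(247,215),(207,402)]),.06)[:,:2]; gl=(g-t)@Rm
print("gate",g.round(4),gl.round(4)); h=Rm@[-.053,-.0655]+t
d=gl[1]-[-.053,-.0655]; print("len",np.hypot(*d),"angle",np.arctan2(-d[0],d[1]))
rim=ray("top",f([(127,325)]),.04)[:,:2];print("dish",rim,((rim-t)@Rm))
print("rim width",ray("top",f([(72,325),(181,325)]),.04)[:,:2])
red=ray("top",f([(233,512)]),.04)[:,:2];print("red",red,(red-t)@Rm)
# other bystanders/hob
print("garlic",ray("top",[(316,315)],.03)); print("hob corner left",ray("top",[(293,138),(296,290)],.03),"hob right",ray("top",[(399,148),(398,298)],.03))
print("pot right handle",ray("top",[(255,195),(236,115)],.1))
```

```text
hood [[ 0.658  -0.2992]
 [ 0.6415 -0.431 ]
 [ 0.5898 -0.4256]
 [ 0.604  -0.2945]] resid [[0.0008, 0.0003], [-0.0006, 0.0006], [0.0003, 0.0], [-0.0005, -0.001]]
caddy [ 0.597  -0.3596] yaw -0.11327983733347068
left wall front, floor front in caddy [[-0.0504  0.0718]] [[-0.0506  0.0609]
 [-0.0508 -0.057 ]]
gate [[ 0.5374 -0.4184]
 [ 0.4065 -0.3879]] [[-0.0526 -0.0652]
 [-0.1861 -0.0496]]
len 0.13403843615707092 angle 1.4522553858881866
dish [[ 0.46182455 -0.33564441]] [[-0.13701549  0.00850067]]
rim width [[ 0.46182586 -0.29665797]
 [ 0.46182327 -0.37394051]]
red [[ 0.33053421 -0.40808643]] [[-0.25927567 -0.07831781]]
garlic [[ 0.23852891 -0.30592801  0.03      ]]
hob corner left [[ 0.65649765 -0.25473605  0.03      ]
 [ 0.29544576 -0.26010671  0.03      ]] hob right [[ 0.63215613 -0.50958691  0.03      ]
 [ 0.27689887 -0.49643513  0.03      ]]
pot right handle [[ 0.50756973 -0.16713573  0.1       ]
 [ 0.68995253 -0.12336284  0.1       ]]
```

Rotating the tool by +12.5° makes tool x = −caddy x and tool y = caddy y. I'll raise and turn first, then travel high above the pot.

```bash
python3 -m pendant '{"slide":[[0,0,-0.15],[0,0,-0.15],[0,0,-0.15],[0,0,0],[-0.062,-0.131,0],[-0.062,-0.131,0],[-0.062,-0.131,0],[-0.062,-0.131,0],[-0.062,-0.131,0],[-0.062,-0.131,0]],"dr":[[0,0,-0.91],[0,0,-0.91],[0,0,0],[0,0,0],[0,0,0],[0,0,0],[0,0,0],[0,0,0],[0,0,0],[0,0,0]],"claw":[1,1,1,1,1,1,1,1,1,1]}' 10
cat >> h.py <<'E'
t=np.array([.597,-.3596]);th=-.1133
Rm=np.array([[np.cos(th),-np.sin(th)],[np.sin(th),np.cos(th)]])
def st():
    s=arm.observe();p=s["position"];M=R.from_rotvec(s["ee_rot"]).as_matrix()
    print("t",round(s["clock"],2),"caddy xy",((p[:2]-t)@Rm).round(4),"z",p[2].round(4),"yaw of tool y rel caddy y",round(np.arctan2(M[1,1],M[0,1])-np.pi/2-th,3),"tilt",M[:2,2].round(3),"F",s["force"].round(1),"w",round(s["width"],2),"j",s["joints"].round(2))
E
python3 -c "from h import *;st()"
```

```text
clock: 1.1
position: [0.2873, 0.3425, 0.3612]
ee_rot: [-0.175, -3.136, 0.001]
force: [1.7, 0.6, 0.6]
width: 1.0
gripper_force: 0.0
t 1.1 caddy xy [-0.3871  0.6626] z 0.3612 yaw of tool y rel caddy y 0.002 tilt [-0.    -0.001] F [1.7 0.6 0.6] w 1.0 j [-1.07  0.05  0.08  1.76 -0.    1.34  0.47]
```

```bash
python3 -m pendant '{"slide":[[-0.062,-0.131,0],[-0.062,-0.131,0],[-0.062,-0.131,0],[-0.062,-0.131,0],[-0.062,-0.131,0],[-0.062,-0.131,0],[-0.062,-0.131,0],[-0.062,-0.131,0],[0,0,0],[0,0,0]],"dr":[[0,0,0],[0,0,0],[0,0,0],[0,0,0],[0,0,0],[0,0,0],[0,0,0],[0,0,0],[0,0,0],[0,0,0]],"claw":[1,1,1,1,1,1,1,1,1,1]}' >/dev/null
python3 -c "from h import *;st()"
python3 -m pendant '{"slide":[[0,-0.144,0],[0,-0.144,0],[0,-0.144,0],[0,-0.144,0],[0,-0.144,0],[0,-0.144,0],[0,-0.144,0],[0,-0.144,0],[0,0,0],[0,0,0]],"dr":[[0,0,0],[0,0,0],[0,0,0],[0,0,0],[0,0,0],[0,0,0],[0,0,0],[0,0,0],[0,0,0],[0,0,0]],"claw":[0.35,0.35,0.35,0.35,0.35,0.35,0.35,0.35,0.35,0.35]}' >/dev/null
python3 -c "from h import *;st()"
```

```text
t 2.1 caddy xy [-0.2383  0.3499] z 0.3614 yaw of tool y rel caddy y -0.001 tilt [-0.001  0.   ] F [-0.4 -0.5  0.3] w 1.0 j [-0.71 -0.08  0.51  1.87  0.04  1.35  1.24]
t 3.1 caddy xy [-0.2373  0.0054] z 0.361 yaw of tool y rel caddy y 0.001 tilt [-0.002  0.   ] F [-0.1  0.8 -0.6] w 0.35 j [-0.29  0.15  1.08  1.73 -0.13  1.35  2.27]
```

```bash
python3 -m pendant '{"slide":[[-0.067,0.01,0],[0,0,0.142],[0,0,0.142],[0,0,0.142],[0,0,0.142],[0,0,0.142],[0,0,0.142],[0,0,0.142],[0,0,0.142],[0,0,0]],"dr":[[0,0,0],[0,0,0],[0,0,0],[0,0,0],[0,0,0],[0,0,0],[0,0,0],[0,0,0],[0,0,0],[0,0,0]],"claw":[0.35,0.35,0.35,0.35,0.35,0.35,0.35,0.35,0.35,0.35]}' >/dev/null
python3 - <<'E'
from h import *
st()
for n in("top","scene"):
    cv2.imwrite(f"pics/{n}1.png",arm.get_image(n)[:,:,::-1])
a=cv2.resize(cv2.imread("pics/top1.png")[120:300,290:400],None,fx=3.3,fy=3.3,interpolation=2)
b=cv2.resize(cv2.imread("pics/scene1.png")[120:220,210:400],(430,226),interpolation=2)
o=np.zeros((594,800,3),np.uint8);o[:,:363]=a;o[:226,365:795]=b;cv2.imwrite("pics/crop1.png",o)
E
```

```text
t 4.1 caddy xy [-0.219  0.013] z 0.0171 yaw of tool y rel caddy y 0.005 tilt [-0.005  0.007] F [-1.4  1.6  0.4] w 0.35 j [ 0.12  0.61  0.66  2.12 -0.64  0.63  2.7 ]
```

View pics/crop1.png

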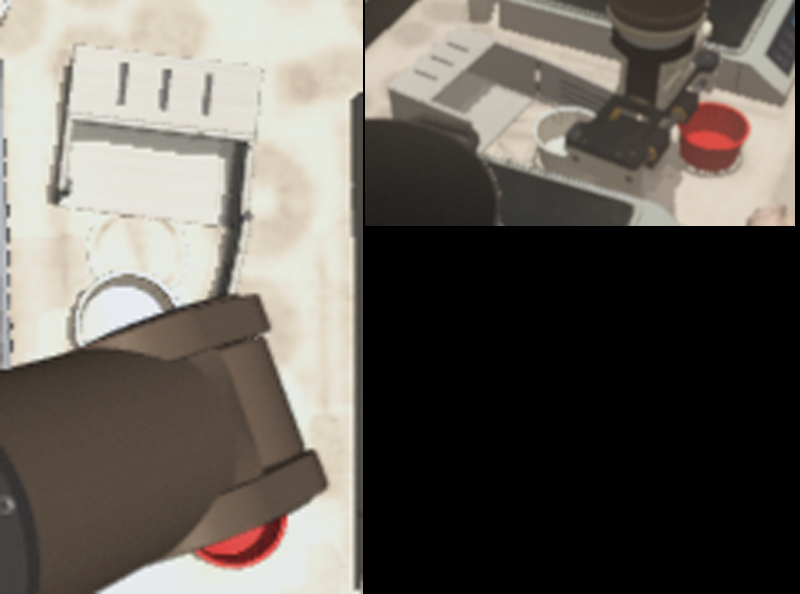

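The crop shows the fingers down behind the dish, whose rim is at crop (127,325), undisturbed. Joint 7 is at 2.70, close to its limit of 2.74, so I'll rise, turn the tool half round and come down again.

```bash
python3 -m pendant '{"slide":[[0,0,-0.125],[0,0,-0.125],[0,0,-0.125],[0,0,-0.125],[0,0,0],[0,0,0],[0,0,0],[0,0,0],[0,0,0],[0,0,0]],"dr":[[0,0,0],[0,0,0],[0,0,0],[0,0,0],[0,0,1],[0,0,1],[0,0,1],[0,0,1],[0,0,1],[0,0,1]],"claw":[0.35,0.35,0.35,0.35,0.35,0.35,0.35,0.35,0.35,0.35]}' >/dev/null
python3 -m pendant '{"slide":[[0,0,0],[0,0,0],[0,0,0],[0,0,0],[0,0,0],[0,0,0],[0,0,0],[0,0,0],[0,0,0],[0,0,0]],"dr":[[0,0,1],[0,0,1],[0,0,1],[0,0,1],[0,0,1],[0,0,1],[0,0,1],[0,0,1],[0,0,1],[0,0,1]],"claw":[0.35,0.35,0.35,0.35,0.35,0.35,0.35,0.35,0.35,0.35]}' >/dev/null
python3 -m pendant '{"slide":[[0,0,0],[0,0,0],[0,0,0],[0,0,0],[0,0,0],[0,0,0],[0,0,0],[0,0,0],[0,0,0],[0,0,0]],"dr":[[0,0,1],[0,0,1],[0,0,1],[0,0,1],[0,0,1],[0,0,1],[0,0,1],[0,0,1],[0,0,1],[0,0,1]],"claw":[0.35,0.35,0.35,0.35,0.35,0.35,0.35,0.35,0.35,0.35]}' >/dev/null
python3 -c "from h import *;st()"
```

```text
t 7.2 caddy xy [-0.2165  0.0087] z 0.1735 yaw of tool y rel caddy y -3.122 tilt [0.004 0.   ] F [-0.2 -0.  -0.6] w 0.35 j [-0.27  0.58  1.31  2.   -0.65  1.08 -0.33]
```

```bash
python3 -m pendant '{"slide":[[0,0,0.13],[0,0,0.13],[0,0,0.13],[0,0,0.13],[0,0,0],[0,0,0]],"dr":[[0,0,0.16],[0,0,0],[0,0,0],[0,0,0],[0,0,0],[0,0,0]],"claw":[0.35,0.35,0.35,0.35,0.35,0.35]}' >/dev/null
python3 -c "from h import *;st()"
```

```text
t 7.8 caddy xy [-0.2163  0.0079] z 0.0172 yaw of tool y rel caddy y -3.137 tilt [ 0.002 -0.   ] F [-0.1 -0.5  0.6] w 0.35 j [-0.07  0.76  1.01  2.13 -0.95  0.8  -0.12]
```

```bash
python3 -m pendant '{"slide":[[0.04,0,0],[0.04,0,0],[0.04,0,0],[0.04,0,0],[0.04,0,0],[0.04,0,0],[0.04,0,0],[0.04,0,0],[0,0,0]],"dr":[[0,0,0],[0,0,0],[0,0,0],[0,0,0],[0,0,0],[0,0,0],[0,0,0],[0,0,0],[0,0,0]],"claw":[0.35,0.35,0.35,0.35,0.35,0.35,0.35,0.35,0.35]}' >/dev/null
python3 - <<'E'
from h import *
st()
for n in("top","scene"):
    cv2.imwrite(f"pics/{n}2.png",arm.get_image(n)[:,:,::-1])
a=cv2.resize(cv2.imread("pics/top2.png")[120:300,290:400],None,fx=3.3,fy=3.3,interpolation=2)
b=cv2.resize(cv2.imread("pics/scene2.png")[120:220,210:400],(430,226),interpolation=2)
o=np.zeros((594,800,3),np.uint8);o[:,:363]=a;o[:226,365:795]=b;cv2.imwrite("pics/crop2.png",o)
E
```

```text
t 8.7 caddy xy [-0.1193  0.0085] z 0.0147 yaw of tool y rel caddy y -3.135 tilt [ 0.001 -0.   ] F [-0.1 -0.4 -0.1] w 0.35 j [-0.1   0.86  1.    1.92 -0.94  0.92 -0.29]
```

View pics/crop2.png

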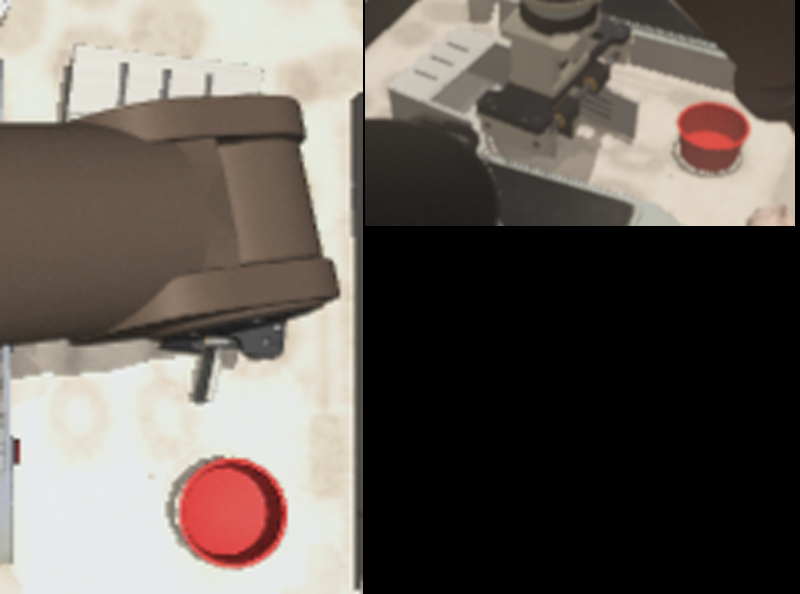

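The hand is between mouth and gate, and the gate's free end is unmoved at crop (202,400). The force reading is small. I'll finish the push gently, then back off and rise.

```bash
python3 -m pendant '{"slide":[[0.037,0,-0.005],[0.037,0,0],[0.037,0,0],[0.037,0,0],[0.037,0,0],[0.03,0,0],[0.02,0,0],[0.012,0,0],[0.004,0,0],[0,0,0]],"dr":[[0,0,0],[0,0,0],[0,0,0],[0,0,0],[0,0,0],[0,0,0],[0,0,0],[0,0,0],[0,0,0],[0,0,0]],"claw":[0.35,0.35,0.35,0.35,0.35,0.35,0.35,0.35,0.35,0.35]}' >/dev/null
python3 -c "from h import *;st()"
python3 -m pendant '{"slide":[[-0.03,0,0],[-0.1,0,0],[-0.1,0,0],[-0.1,0,0],[0,0,-0.15],[0,0,-0.15],[0,0,-0.15],[0,0,-0.15],[0,0,0],[0,0,0]],"dr":[[0,0,0],[0,0,0],[0,0,0],[0,0,0],[0,0,0],[0,0,0],[0,0,0],[0,0,0],[0,0,0],[0,0,0]],"claw":[0.35,0.35,0.35,0.35,0,0,0,0,0,0]}' >/dev/null
python3 - <<'E'
from h import *
st()
o=np.zeros((600,800,3),np.uint8)
c=arm.calibration("wrist");cv2.imwrite("pics/wrist3.png",arm.get_image("wrist")[:,:,::-1]);np.save("wc.npy",c,allow_pickle=True)
o[:300,:400]=cv2.resize(cv2.imread("pics/wrist3.png"),(400,300))
for i,n in enumerate(("top","scene")):
    cv2.imwrite(f"pics/{n}3.png",arm.get_image(n)[:,:,::-1])
o[:594,410:773]=cv2.resize(cv2.imread("pics/top3.png")[120:300,290:400],None,fx=3.3,fy=3.3,interpolation=2)
o[310:520,:400]=cv2.resize(cv2.imread("pics/scene3.png")[120:220,210:400],(400,210),interpolation=2)
cv2.imwrite("pics/crop3.png",o)
E
```

```text
t 9.8 caddy xy [-0.0463  0.0086] z 0.0164 yaw of tool y rel caddy y -3.138 tilt [-0.  0.] F [-0.4  0.1 -1. ] w 0.35 j [-0.1   0.94  1.    1.75 -0.93  1.01 -0.42]
t 10.8 caddy xy [-0.1454  0.0082] z 0.1971 yaw of tool y rel caddy y -3.138 tilt [0.002 0.   ] F [ 0.6  0.9 -0.3] w 0.01 j [-0.24  0.63  1.25  1.82 -0.66  1.18 -0.46]
```

View pics/crop3.png

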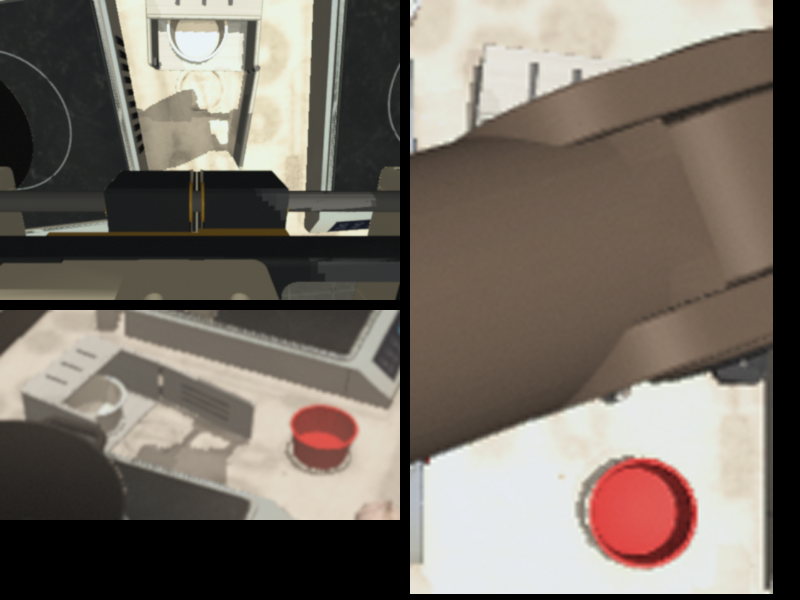

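The ramekin stands upright in the caddy: in the wrist view its rim spans columns 169–226 and its near edge is at (197,63). The gate is still open. I'll check the numbers.

Run:
```python
from h import *
c=np.load("wc.npy",allow_pickle=True).item()
f=1.4
P=lambda q,z:((ray("wrist",np.array(q)*f,z,c)[:,:2]-t)@Rm).round(4)
print("rim L R near",P([(169,40),(226,40),(197,63)],.04))
print("wall fronts",P([(149,66),(258,66)],.06)); print("gate end top",P([(241,164)],.06)); print("hood edge",P([(147,17),(260,21)],.065))
```

```text
rim L R near [[-0.0165  0.0443]
 [-0.0163 -0.0284]
 [-0.044   0.0085]]
wall fronts [[-0.0498  0.0674]
 [-0.0494 -0.0664]]
gate end top [[-0.1758 -0.0521]]
hood edge [[ 0.0029  0.0661]
 [-0.0009 -0.0639]]
```

The measured ramekin centre is at x ≈ −0.006 to −0.009 and y ≈ 0.008, upright and in range, so it is clear of the gate. Next the closed fingers go to the outer side of the gate.

```bash
python3 -m pendant '{"slide":[[-0.02,0.126,0],[-0.02,0.126,0],[-0.02,0.126,0],[0,0,0],[0,0,0.135],[0,0,0.135],[0,0,0.135],[0,0,0.135],[0,0,0],[0,0,0]],"dr":[[0,0,0],[0,0,0],[0,0,0],[0,0,0],[0,0,0],[0,0,0],[0,0,0],[0,0,0],[0,0,0],[0,0,0]],"claw":[0,0,0,0,0,0,0,0,0,0]}' >/dev/null
python3 -c "from h import *;st()"
```

```text
t 11.95 caddy xy [-0.1635 -0.1049] z 0.0342 yaw of tool y rel caddy y -3.138 tilt [-0.002  0.001] F [0.4 0.6 0.4] w 0.0 j [ 0.12  0.85  0.99  1.84 -0.87  0.96 -0.17]
```

```bash
python3 -m pendant '{"slide":[[0,-0.044,0],[0,-0.044,0],[0.014,-0.057,0],[0.014,-0.057,0],[0.032,-0.048,0],[0.032,-0.048,0],[0.047,-0.035,0],[0.047,-0.035,0],[0,0,0]],"dr":[[0,0,0],[0,0,0],[0,0,0],[0,0,0],[0,0,0],[0,0,0],[0,0,0],[0,0,0],[0,0,0]],"claw":[0,0,0,0,0,0,0,0,0]}' >/dev/null
python3 -c "from h import *;st()"
python3 -m pendant '{"slide":[[0.047,-0.015,0],[0.047,-0.015,0],[0.02,0,0],[0.015,0,0],[0,0,0]],"dr":[[0,0,0],[0,0,0],[0,0,0],[0,0,0],[0,0,0]],"claw":[0,0,0,0,0]}' >/dev/null
python3 -c "from h import *;st()"
```

```text
t 12.85 caddy xy [-0.1045  0.0086] z 0.0353 yaw of tool y rel caddy y -3.132 tilt [0.003 0.001] F [-0.4 -0.5 -0.3] w 0.0 j [-0.11  0.84  1.01  1.88 -0.89  0.95 -0.35]
t 13.35 caddy xy [-0.0683  0.0142] z 0.0343 yaw of tool y rel caddy y -3.137 tilt [-0. -0.] F [-0.4 -0.8 -0.7] w 0.0 j [-0.12  0.88  1.01  1.8  -0.89  0.99 -0.42]
```

```bash
for i in 1 2; do python3 -m pendant '{"slide":[[0.007,0,0],[0,0,0]],"dr":[[0,0,0],[0,0,0]],"claw":[0,0]}' >/dev/null
python3 -c "from h import *;st()"; done
```

```text
t 13.55 caddy xy [-0.067  0.014] z 0.0344 yaw of tool y rel caddy y -3.138 tilt [-0. -0.] F [ 0.1  0.8 -0.5] w 0.0 j [-0.12  0.88  1.01  1.8  -0.89  0.99 -0.42]
t 13.75 caddy xy [-0.0669  0.0141] z 0.0344 yaw of tool y rel caddy y -3.139 tilt [-0.003  0.001] F [-7.2  1.3  4.4] w 0.01 j [-0.12  0.88  1.01  1.79 -0.89  1.   -0.42]
```

Resistance: −7 N with no further travel, so the gate is against its stop. I'll back off, rise and look.

```bash
python3 -m pendant '{"slide":[[-0.02,0,0],[-0.06,0,0],[-0.1,0,0],[-0.1,0,0],[0,0,-0.14],[0,0,-0.14],[0,0,-0.14],[0,0,-0.14],[0,0,0],[0,0,0]],"dr":[[0,0,0],[0,0,0],[0,0,0],[0,0,0],[0,0,0],[0,0,0],[0,0,0],[0,0,0],[0,0,0],[0,0,0]],"claw":[0,0,0,0,0,0,0,0,0,0]}' >/dev/null
python3 - <<'E'
from h import *
st()
c=arm.calibration("wrist");im=arm.get_image("wrist")[:,:,::-1];np.save("wc.npy",c,allow_pickle=True)
cv2.imwrite("pics/wrist4.png",cv2.resize(im[:200,140:440],(800,533),interpolation=2))
# where the shut gate's corners and the dish centre +-rim would project
Q=lambda p,z:np.r_[Rm@np.array(p)+t,z]
M=R.from_rotvec(c["orientation"]).as_matrix()
for name,p,z in(("shut outer free",(-.059,.0675),.06),("hinge",(-.059,-.0655),.06),("inner free",(-.053,.0675),.06),("open by .06",(-.067,.0675),.06)):
    v=M.T@(Q(p,z)-c["xyz"]);u=c["K"]@np.array([v[0],-v[1],-v[2]]);u=u[:2]/u[2];print(name,((u-[140,0])*2.667).round(0))
E
```

```text
t 14.75 caddy xy [-0.148   0.0142] z 0.2031 yaw of tool y rel caddy y -3.137 tilt [ 0.003 -0.   ] F [-0.   0.9  0.1] w -0.0 j [-0.26  0.61  1.24  1.83 -0.63  1.17 -0.48]
shut outer free [205. 269.]
hinge [599. 271.]
inner free [204. 250.]
open by .06 [206. 294.]
```

View pics/wrist4.png

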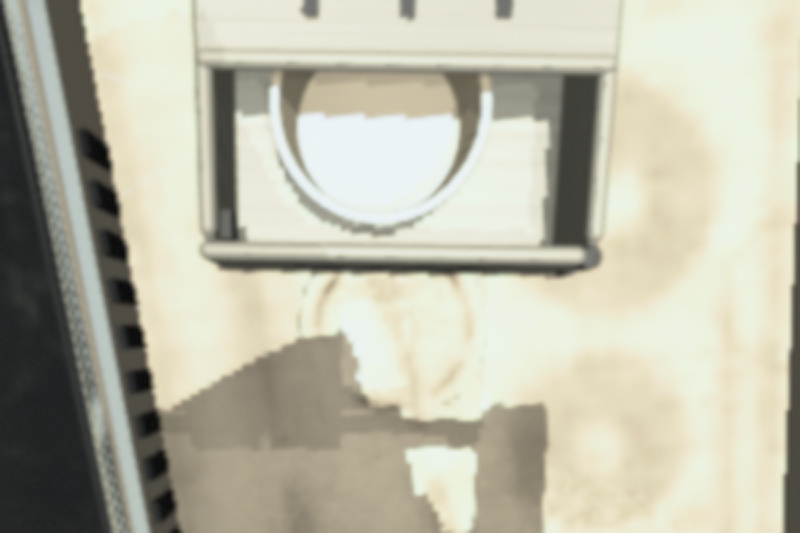

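The gate is shut: its top edge runs straight from (205,255) to (595,255), parallel to the hood. The ramekin stands upright inside, with its near rim at (380,225), and the robot is clear of everything. I'm handing the job in.

```bash
python3 -c "
from cell import arm
print(arm.sign_off())"
```

```text
the job is handed in; nothing more can be done
None
```

I pushed the ramekin upright into the caddy without gripping it, then pushed the gate shut against its stop, and handed the job in at about 15 s; I saw no other object move, but the sign-off returned no verdict.

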